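# Seat a brass blank in a drilling fixture and clamp it

## Robot

A 7-joint arm with a two-finger parallel gripper is mounted at the origin on a cart in front of the work surface, level with it; the furniture and walls round the work are solid. World frame = base frame: x ahead of the robot, y to its left, z up, the work surface at z = 0. Lengths are in m, angles in degrees, forces in N, time in s.
With the tool pointing down it reaches from about 0.425 to 0.875 m from the base axis. Payload 4.7 kg.
Tool frame: the origin (TCP) lies midway between the tips of the shut fingers; the grasp point (between the pads) lies 19 mm behind it (env.grip_depth is the distance from the TCP to the grasp point, in m); z points along the fingers, y is the line along which they close (so a half turn about z gives the same grasp; the last joint's range is limited). The gripper opens to 87 mm and grips with 3 to 60 N. Pads are 19 mm wide; open, the fingers measure 117 mm over their backs; the gripper's body (75 mm by 190 mm) begins 51 mm behind the grasp point.
Start: joints at [64.062, 18.392, -4.016, 83.108, 1.295, 78.541, -3.26], TCP at [0.293, -0.58, 0.191] pointing down, gripper open.
Joint ranges: [-163.93, 163.93], [-17.29, 119.83], [-79.2, 71.16], [3.27, 140.29], [-89.18, 269.18], [5.43, 117.66], [-154.24, 154.24]. Speed limits (degrees/s): [147.25, 147.25, 180, 180, 180, 180, 180].

## Interface

Orientations are given as [roll, pitch, yaw] about the fixed x, y, z axes, in that order (R = Rz(yaw) Ry(pitch) Rx(roll)).
In Python, from cell import get_obs, optics, env, nets gives the robot as it stands.
- The arm moves only by the shell command python3 -m creep 'ROWS' [FORCE]. ROWS is JSON, a list of rows, each an object of numbers: "wx", "wy", "wz": the turn, a rotation vector about the tool's x, y, z in degrees; "tx", "ty", "tz": the shift along the tool's x, y, z in mm; "gripper": the opening, from -1 (shut) to 1 (fully open). A call has 1 to 5 rows; each row is the pose to reach, as a shift and turn from the pose commanded when the call began, along the tool's axes at that moment; what a row does not reach only later rows make up. A row lasts 1/12 s, in which the tool goes at most 41.7 mm and 7.16 degrees, less where a joint would pass 70% of its speed; a pose out of reach is approached as far as the arm can. A call with a gripper value outside its range is refused whole. The fingers move at their own pace and stop on an object; FORCE is the grip in N (left out, the last holds). Time passes only in rows, so rows that repeat a pose let the fingers close. It gives the time, the measured TCP pose, the force, the opening and the grip force at its end, in the units of the state.
- get_obs(): the state, without advancing time (a new reading comes with each control period).
- optics.read_camera(name): name is "side" or "top"; returns (picture, depth): 400x640x3 uint8, red, green, blue; 400x640 float32, m along the optical axis (not along the pixel's ray), 0 where there is no reading.
- optics.camera_info(name): a dict with "fovy" (degrees; the focal length in pixels is half the picture's height over the tangent of half this angle, whatever the lens; pixels are square), "cx", "cy" (the principal point, pixels), "R" (3x3) and "t" (3): a world point X has camera coordinates R X + t. Camera axes: x right, y down, z forward; pixel columns grow to the right and rows downward; lengths in m; the calibration is good to about 2 mm. A picture is of the moment at which its call begins. camera_info takes no time and is no camera call.
- env.sign_off(): hands the job in; it is judged then, once.
Trained networks look in the newest picture that a camera, given by its name, has taken for a name from the list of things; names that differ only in an ending like _2 or _b are one class to them, and where a whole thing is asked for, a point or a joint stands for the part that bears it (a point fixed in the world has none). Each returns a list of dicts, best first, with "confidence" (0 to 1); they miss things now and then, are a little off and sometimes report something else, mostly with a low value. They report only what shows in the picture. A call takes as long as a camera call.
- nets.look_for(query, camera): "point" ([x, y, z] in m, in world coordinates, good to about 4 mm: the middle of the surface that is visible of it).
- nets.place_of(query, camera): "point" ([x, y, z] in m, in world coordinates, good to about 4 mm: a listed point, or the origin of a listed thing).
The state is a dict: "time_s": time; "qpos": joint angles; "joint_velocities": joint speeds; "effort": joint torques, N m; "tool_pos": TCP position; "tool_rot": TCP orientation; "force": force on the tool from outside, world axes, zero at the start; "wrist_torque": the same for the moment, N m; "grip_width": finger opening in m; "grasp_force": force on a finger pad.
Only numpy, scipy, OpenCV 4.12 (cv2) and the standard library are available. Lean on these libraries where they do the work, as an engineer would, in place of code of your own. Each camera call takes 0.05 s, during which the arm holds its last target. There are 200 camera calls.

## Task

Load the drilling fixture on the bench: nudge the round brass blank across its aluminium plate until it drops into the round recess and lies flat in it, then push the red toggle-clamp lever all the way down so that the rubber foot clamps the blank. Only push the blank: do not pick it up, tip it up on edge or push it off the plate, keep the clamp open until the blank is seated, and leave the other things on the bench where they are.

Things in the scene. Friction and masses are not known exactly. Their poses are not given: they have to be found in the camera images.
- fixture: Drilling fixture screwed to a 25 mm brown work board: plywood base 156 x 286 x 12 mm, on it a 6 mm aluminium plate, top 43 mm above the bench. Origin under the recess centre, on the board; y is the long axis. The plate spans x -65 to 65 mm, y -120 to 140 mm. The blank starts on the +y side of the recess; the toggle clamp stands on the -y side, its base 68 to 112 mm from the recess centre.
- nest (a point): Centre of the round recess, at the level of the aluminium plate's top. The recess is a round hole 62.5 mm across in the 6 mm plate, with the plywood as its flat floor 6 mm below the plate's top.
- blank_center (a point): Centre (half-way up) of the loose brass blank, a disc 60 mm across and 12 mm thick with a 16 mm bore, about 0.2 to 0.35 kg; z is its axis. It starts flat on the plate, its centre 6 mm above the plate's top; seated in the recess the centre is level with the plate's top and its top stands 6 mm proud of the plate.
- clamp_foot: Black sprung rubber foot, 17 mm across, under the end of the steel holding arm. Open: the arm stands up beside the recess, the foot over its -y edge, at least 60 mm above the plate. Shut: it presses on the seated blank 18 mm to the -y side of the centre with 3 to 4 N. Origin on the holding arm's centreline, 31 mm from the foot's face.
- clamp_lever (a joint): Angle of the red toggle-clamp lever in rad: 0 is fully down and level (clamped, at its stop), 1.2 fully up (open). It starts at 1.05 to 1.2, stays where it is left, and is stiff: it needs 4 to 8 N at the grip to swing. The holding arm follows at 1.3 times the lever's angle, down onto the recess.
- lever_pivot (a point): Centre of the lever's axle, 92 mm to the -y side of the recess centre and 40 mm above the plate's top. The axle runs along the fixture's x axis.
- lever_grip (a point): Point on the centreline of the lever's red round grip (17 mm thick), 90 mm from the axle; the grip reaches from 37 to 118 mm from the axle. From the axle the lever points along the fixture's -y when down and tilts up by the lever angle when open; it is pushed from above, away from the recess and down.
- lamp (a point): Obstacle on the robot's right, never to be moved: the yellow desk lamp, fixed. This point is level with its top, 330 mm above the bench, over its middle; the lamp fills 180 mm to the front and back (x) and 110 mm to either side (y) of it. Pass above it or well clear of it.
- oil_bottle: Bystander: red bottle with yellow label and black spout, 46 mm across, 137 mm high; origin at its foot.
- jar: Bystander: clear jar with green lid, 69 mm across, 84 mm high; origin at its foot.
- tape_measure: Bystander: yellow and black tape measure standing on edge, 35 x 80 x 64 mm; origin at its foot.
- pliers: Bystander: pliers with red grips lying flat, 52 x 166 x 12 mm; origin on the bench below the middle.
- blank: The same brass blank as a whole; origin at the centre of its underside, 6 mm below point blank_center.

How it is judged:
By the outcome, as a careful person would: the job done as asked, in the order asked, and still so for the second after the job is handed in, with the robot touching nothing.
It also fails if it takes over 58 s, if anything falls off the work surface, if the arm or the gripper's body presses on something with over 40 N, if the wrist force passes 120 N, or if a joint passes its speed limit or range.

## Working session

There is one attempt and no reset: what is moved stays moved. The work goes in short steps, Python scripts to look and compute and a shell command to move; the robot and the scene stay as the last step left them, time stands still between calls to the robot, and variables do not carry over. Pictures are saved under pics/ and viewed, at most 10 in all, crops included, and the job is handed in when it is done.

```bash
mkdir -p pics; ls; python3 - <<'E'
from cell import get_obs, optics, env, nets
import cv2,numpy as np
for c in ("top","side"):
    p,d=optics.read_camera(c); cv2.imwrite(f"pics/{c}0.png",p[:,:,::-1]); np.save(f"pics/{c}0.npy",d)
    i=optics.camera_info(c); print(c,i["fovy"],i["cx"],i["cy"],np.round(-np.array(i["R"]).T@i["t"],3))
for q in ("fixture","nest","blank_center","lever_pivot","lever_grip","clamp_foot","lamp"):
    for c in ("top","side"):
        r=nets.place_of(q,c); print(q,c,[(np.round(a["point"],3).tolist(),round(a["confidence"],2)) for a in r[:2]])
o=get_obs(); print(o["time_s"],o["tool_pos"],o["tool_rot"],o["grip_width"],o["force"])
E
```

```text
pics
top 47.39159698870107 319.21878770184327 197.61660105476537 [-0.103  0.296  1.5  ]
side 45.50757896155741 317.7352213507182 207.05093704959302 [ 0.073 -1.114  1.047]
fixture top [([0.535, -0.002, 0.024], 0.87), ([0.538, -0.312, -0.002], 0.19)]
fixture side []
nest top [([0.53, -0.001, 0.045], 0.62)]
nest side []
blank_center top [([0.534, 0.071, 0.048], 0.6)]
blank_center side []
lever_pivot top []
lever_pivot side []
lever_grip top [([0.529, 0.078, 0.04], 0.62), ([0.532, -0.002, 0.027], 0.43)]
lever_grip side []
clamp_foot top []
clamp_foot side []
lamp top [([0.493, -0.511, 0.326], 0.75)]
lamp side [([0.488, -0.512, 0.331], 0.75)]
0.8 [ 0.29246979 -0.58051824  0.19152242] [1.79992966e+02 3.91531882e-03 2.67440457e+01] 0.08687412294798615 [0.45646783 0.89370568 0.4466539 ]
```

View pics/top0.png

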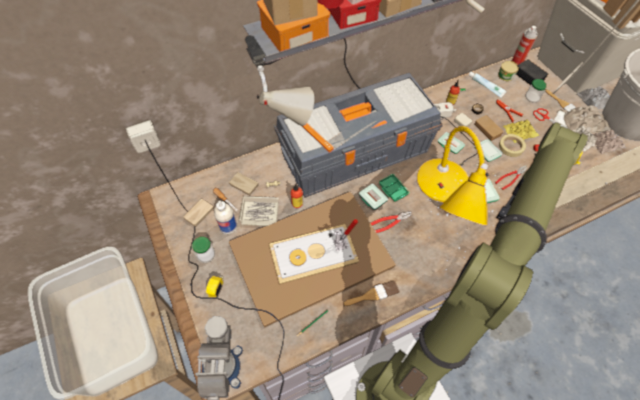

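View pics/side0.png

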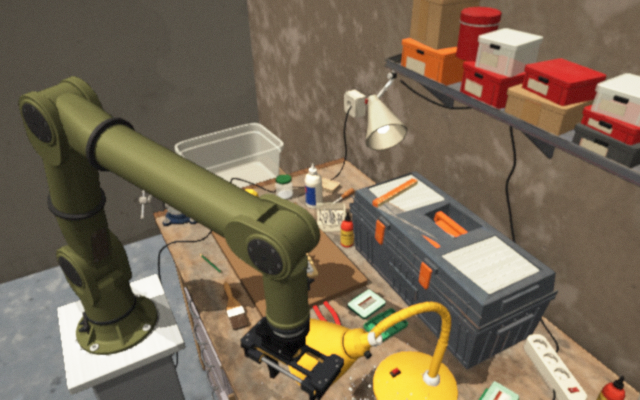

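The top view shows the fixture plate at about (313,252), with the blank at (298,257), the recess at (317,250), the clamp at (340,238) and the red lever at (350,228). In the side view the arm hides the fixture. I'll measure with the calibration on an enlarged crop.

```bash
cat > h.py <<'E'
import numpy as np, cv2
from cell import get_obs, optics, env, nets
def cam(c):
    i=optics.camera_info(c); f=200/np.tan(np.radians(i["fovy"]/2)); return np.array(i["R"]),np.array(i["t"]),f,i["cx"],i["cy"]
def ray(c,uv,z):
    R,t,f,cx,cy=cam(c); uv=np.atleast_2d(uv).astype(float)
    C=-R.T@t; D=np.c_[(uv[:,0]-cx)/f,(uv[:,1]-cy)/f,np.ones(len(uv))]@R
    return C+D*((z-C[2])/D[:,2])[:,None]
def proj(c,X):
    R,t,f,cx,cy=cam(c); q=np.atleast_2d(X)@R.T+t
    return np.c_[q[:,0]/q[:,2]*f+cx,q[:,1]/q[:,2]*f+cy]
def rect(c,p,z,x0,x1,y0,y1,res=0.0005):
    "view from above of plane z: rows = x descending, cols = y descending"
    xs=np.arange(x1,x0,-res); ys=np.arange(y1,y0,-res); X,Y=np.meshgrid(xs,ys,indexing="ij")
    uv=proj(c,np.c_[X.ravel(),Y.ravel(),np.full(X.size,z)]).astype(np.float32).reshape(*X.shape,2)
    return cv2.remap(p,uv[...,0],uv[...,1],cv2.INTER_CUBIC)
E
python3 - <<'E'
from h import *
p=cv2.imread("pics/top0.png")
r=rect("top",p,0.043,0.43,0.63,-0.2,0.18); cv2.imwrite("pics/r0.png",r)
hsv=cv2.cvtColor(p,cv2.COLOR_BGR2HSV); m=((hsv[...,1]<60)&(hsv[...,2]>170)).astype(np.uint8)
m[:,:260]=0;m[:,370:]=0;m[:215]=0;m[285:]=0
n,l,s,ce=cv2.connectedComponentsWithStats(m); k=1+np.argmax(s[1:,4]); print(s[k])
v,u=np.nonzero(l==k); W=ray("top",np.c_[u,v],0.043)[:,:2]
(c,wh,a)=cv2.minAreaRect((W*1000).astype(np.float32)); print(c,wh,a)
R,t,f,cx,cy=cam("top"); print(R, "mm/px",1000*1.6/f)
for q in ("oil_bottle","jar","tape_measure","pliers"):
    print(q,[(np.round(a["point"],3).tolist(),round(a["confidence"],2)) for a in nets.place_of(q,"top")[:1]])
E
```

```text
[ 271  227   84   52 2020]
(531.6293334960938, 17.203369140625) (273.62188720703125, 135.7305450439453) 80.71910095214844
[[-0.4332037  -0.90129527  0.00117977]
 [-0.76319039  0.36612723 -0.53243899]
 [ 0.4794528  -0.23155493 -0.84646756]] mm/px 3.5110548182775316
oil_bottle [([0.76, -0.023, -0.001], 0.78)]
jar [([0.708, 0.355, 0.005], 0.95)]
tape_measure [([0.57, 0.365, -0.0], 0.7)]
pliers [([0.512, -0.125, 0.163], 0.75)]
```

View pics/r0.png

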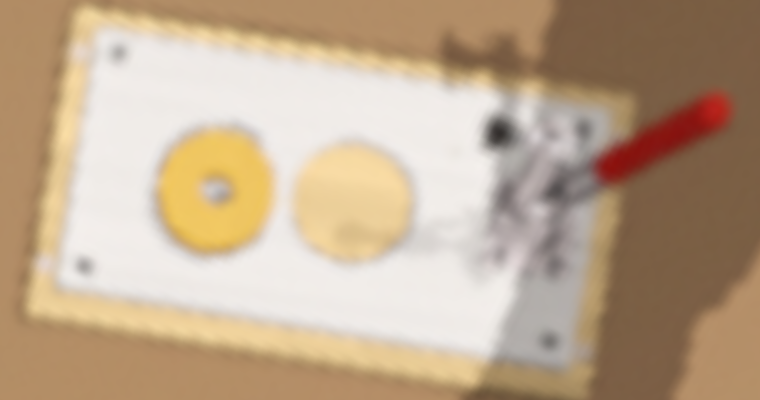

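The rectified view (plane z = 0.043) puts the recess at (353,201), the blank at (215,190), the foot near (498,132) and the lever from (600,175) to (715,110). The fixture is yawed about -9.3°. I'll lift clear of the lamp, then compute the transfer.

```bash
cat >> h.py <<'E'
from scipy.spatial.transform import Rotation as Ro
NEST=np.array([.530,.0033]); YAW=-9.3; FX=np.array([np.cos(np.radians(YAW)),np.sin(np.radians(YAW))]); FY=np.array([-FX[1],FX[0]])
def fw(x,y,z): "fixture mm (z above plate) -> world"; return np.r_[NEST+FX*x/1000+FY*y/1000,.043+z/1000]
def wf(P): d=np.array(P[:2])-NEST; return np.round(np.r_[d@FX,d@FY,P[2]-.043]*1000,1)
def go(P,yaw=90+YAW,rpy=None):
    "shift (mm) and turn (deg) in present tool axes to reach P"
    o=get_obs(); T=Ro.from_euler("xyz",o["tool_rot"],degrees=True); G=Ro.from_euler("xyz",[180,0,yaw] if rpy is None else rpy,degrees=True)
    print("t",np.round(1000*T.inv().apply(np.array(P)-o["tool_pos"]),1),"w",np.round((T.inv()*G).as_rotvec(degrees=True),1),"fix",wf(o["tool_pos"]),"rot",np.round(o["tool_rot"],1),"time",round(o["time_s"],2),"F",np.round(o["force"],1))
E
python3 -m creep '[{"tz":-41},{"tz":-82},{"tz":-123},{"tz":-164},{"tz":-205}]'
python3 -m creep '[{"tz":-20,"gripper":0},{"tz":-20,"gripper":0}]'
python3 - <<'E'
from h import *
go(fw(-11,125,250)); go(fw(-11,125,360))
p=cv2.imread("pics/top0.png")
# blank top face at z=.055 and recess rim at z=.043: segment by colour
for nm,z,col in(("blank",.055,(60,190,240)),("nest",.043,(155,215,250))):
    r=rect("top",p,z,.43,.63,-.05,.15); hsv=cv2.cvtColor(r,cv2.COLOR_BGR2HSV)
    s=hsv[...,1]
    m=((s>120)if nm=="blank" else((s>50)&(s<=120)))&(hsv[...,2]>150)
    X,Y=np.mgrid[0:m.shape[0],0:m.shape[1]]; c0=(200,150) if nm=="blank" else (200,293)
    m&=np.hypot(X-c0[0],Y-c0[1])<85 if nm=="blank" else np.hypot(X-c0[0],Y-c0[1])<66
    n,l,st,ce=cv2.connectedComponentsWithStats(m.astype(np.uint8)); k=1+np.argmax(st[1:,4])
    cs=max(cv2.findContours((l==k).astype(np.uint8),0,1)[0],key=cv2.contourArea)
    e=cv2.fitEllipse(cv2.convexHull(cs)); print(nm,e,"world",.63-e[0][1]*.0005,.15-e[0][0]*.0005, wf([.63-e[0][1]*.0005,.15-e[0][0]*.0005,.043]))
E
```

```text
t [ 539.5 -522.  -101.6] w [  0.   0. -54.] fix [-140.  -614.5  148.5] rot [180.    0.   26.7] time 1.0 F [ 0.2 -0.5 -0.6]
t [ 539.5 -522.  -211.6] w [  0.   0. -54.] fix [-140.  -614.5  148.5] rot [180.    0.   26.7] time 1.0 F [ 0.2 -0.5 -0.6]
blank ((151.04296875, 202.24668884277344), (106.95488739013672, 116.30118560791016), 14.832026481628418) world 0.5288766555786133 0.07447851562499999 [-12.6  70.1   0. ]
nest ((291.8030700683594, 202.7018585205078), (115.72758483886719, 119.5975570678711), 109.35395812988281) world 0.5286490707397461 0.004098464965820309 [-1.5  0.6  0. ]validation failed for argument at $[0]...
validation failed for argument at $[0]...
```

```bash
python3 -m creep --help 2>&1 | head -20; python3 -m creep '[{"wx":0,"wy":0,"wz":0,"tx":0,"ty":0,"tz":-41,"gripper":0},{"wx":0,"wy":0,"wz":0,"tx":0,"ty":0,"tz":-82,"gripper":0},{"wx":0,"wy":0,"wz":0,"tx":0,"ty":0,"tz":-123,"gripper":0},{"wx":0,"wy":0,"wz":0,"tx":0,"ty":0,"tz":-164,"gripper":0},{"wx":0,"wy":0,"wz":0,"tx":0,"ty":0,"tz":-205,"gripper":0}]'
```

```text
invalid input: not JSON, or not a number
time_s: 1.42
tool_pos: [0.2923, -0.5801, 0.3988]
tool_rot: [180.0, 0.0, 26.7]
force: [0.4, -1.0, 0.2]
grip_width: 0.0613
grasp_force: 0.0
```

```bash
python3 -m creep '[{"wx":0,"wy":0,"wz":0,"tx":29,"ty":-28,"tz":0,"gripper":0},{"wx":0,"wy":0,"wz":0,"tx":58,"ty":-56,"tz":0,"gripper":0},{"wx":0,"wy":0,"wz":0,"tx":87,"ty":-84,"tz":0,"gripper":0},{"wx":0,"wy":0,"wz":0,"tx":116,"ty":-112,"tz":0,"gripper":0},{"wx":0,"wy":0,"wz":0,"tx":145,"ty":-140,"tz":0,"gripper":0}]'
python3 -m creep '[{"wx":0,"wy":0,"wz":0,"tx":29,"ty":-28,"tz":0,"gripper":0},{"wx":0,"wy":0,"wz":0,"tx":58,"ty":-56,"tz":0,"gripper":0},{"wx":0,"wy":0,"wz":0,"tx":87,"ty":-84,"tz":0,"gripper":0},{"wx":0,"wy":0,"wz":0,"tx":116,"ty":-112,"tz":0,"gripper":0},{"wx":0,"wy":0,"wz":0,"tx":145,"ty":-140,"tz":0,"gripper":0}]'
python3 -m creep '[{"wx":0,"wy":0,"wz":-7,"tx":29,"ty":-28,"tz":0,"gripper":0},{"wx":0,"wy":0,"wz":-14,"tx":58,"ty":-56,"tz":0,"gripper":0},{"wx":0,"wy":0,"wz":-21,"tx":87,"ty":-84,"tz":0,"gripper":0},{"wx":0,"wy":0,"wz":-28,"tx":116,"ty":-112,"tz":0,"gripper":0},{"wx":0,"wy":0,"wz":-35,"tx":145,"ty":-140,"tz":0,"gripper":0}]'
python3 -c "
from h import *
go(fw(-11,125,100))"
```

```text
time_s: 1.83
tool_pos: [0.3594, -0.3883, 0.3966]
tool_rot: [180.0, 0.0, 26.7]
force: [0.7, -0.7, 0.6]
grip_width: 0.0442
grasp_force: 0.0
time_s: 2.25
tool_pos: [0.4257, -0.1979, 0.3968]
tool_rot: [179.9, -0.0, 26.7]
force: [0.5, -0.8, 0.3]
grip_width: 0.0435
grasp_force: 0.0
time_s: 2.67
tool_pos: [0.4921, -0.0076, 0.3969]
tool_rot: [179.9, 0.0, 62.1]
force: [1.6, -0.2, -0.7]
grip_width: 0.0438
grasp_force: 0.0
t [142.4 -22.3 253.8] w [  0.1   0.  -18.6] fix [-35.6 -16.9 353.9] rot [179.9   0.   62.1] time 2.67 F [ 1.6 -0.2 -0.7]
```

```bash
python3 -m creep '[{"wx":0,"wy":0,"wz":-6,"tx":36,"ty":-5,"tz":0,"gripper":0},{"wx":0,"wy":0,"wz":-12,"tx":72,"ty":-11,"tz":15,"gripper":0},{"wx":0,"wy":0,"wz":-18.6,"tx":108,"ty":-17,"tz":30,"gripper":0},{"wx":0,"wy":0,"wz":-18.6,"tx":142,"ty":-22,"tz":50,"gripper":0},{"wx":0,"wy":0,"wz":-18.6,"tx":142,"ty":-22,"tz":80,"gripper":0}]'
python3 - <<'E'
from h import *
for c in("top","side"):
    p,d=optics.read_camera(c); cv2.imwrite(f"pics/{c}1.png",p[:,:,::-1]); np.save(f"pics/{c}1.npy",d)
p=cv2.imread("pics/side1.png"); cv2.imwrite("pics/s1c.png",cv2.resize(p[200:330,230:400],None,fx=4,fy=4,interpolation=cv2.INTER_CUBIC))
go(fw(-11.5,125,60))
for q in ("nest","blank_center","lever_pivot","lever_grip","clamp_foot"):
    for c in("top","side"):
        r=nets.place_of(q,c); print(q,c,[(wf(a["point"]).tolist(),round(a["confidence"],2)) for a in r[:1]])
E
```

```text
time_s: 3.08
tool_pos: [0.5405, 0.1351, 0.3172]
tool_rot: [179.8, -0.4, 81.0]
force: [-0.7, 0.6, 0.4]
grip_width: 0.0436
grasp_force: 0.0
t [  2.6   3.1 208.6] w [-0.5  0.2 -0.1] fix [-12.9 123.  268.7] rot [-179.5    0.2   80.6] time 3.18 F [-0.4  0.2 -0.2]
nest top [([1.1, -4.7, 1.6], 0.57)]
nest side [([4.0, 2.3, 1.1], 0.87)]
blank_center top [([-8.7, 67.9, 3.6], 0.78)]
blank_center side [([-10.0, 67.9, 7.1], 0.56)]
lever_pivot top [([4.3, -90.3, 40.2], 0.86)]
lever_pivot side [([-5.2, -92.1, 36.3], 0.6)]
lever_grip top [([1.0, -130.7, 119.8], 0.43)]
lever_grip side [([-0.1, -125.7, 120.7], 0.51)]
clamp_foot top []
clamp_foot side []
```

View pics/s1c.png

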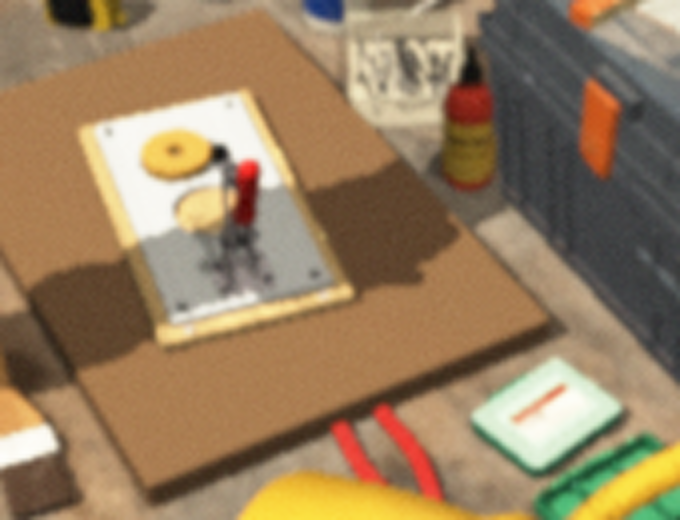

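The side crop shows the blank at (178,153), the empty recess at (205,210), the raised foot at (220,153) and the red lever at (245,190). All of these agree with the fixture frame. Next I'll go down behind the blank.

```bash
python3 -m creep '[{"wx":-0.5,"wy":0,"wz":0,"tx":2,"ty":2,"tz":41,"gripper":0},{"wx":-0.5,"wy":0,"wz":0,"tx":2,"ty":2,"tz":82,"gripper":0},{"wx":-0.5,"wy":0,"wz":0,"tx":2,"ty":2,"tz":123,"gripper":0},{"wx":-0.5,"wy":0,"wz":0,"tx":2,"ty":2,"tz":164,"gripper":0},{"wx":-0.5,"wy":0,"wz":0,"tx":2,"ty":2,"tz":205,"gripper":0}]'
python3 - <<'E'
from h import *
go(fw(-11,118,3))
p=cv2.imread("pics/side1.png"); r=np.vstack([rect("side",p,.055,.47,.59,-.05,.13,.0003),rect("side",p,.043,.47,.59,-.05,.13,.0003)])
cv2.imwrite("pics/r1.png",cv2.resize(r,None,fx=.7,fy=.7))
for nm,z in(("blank",.055),("nest",.043)):
    r=rect("side",p,z,.43,.63,-.05,.15); hsv=cv2.cvtColor(r,cv2.COLOR_BGR2HSV); s=hsv[...,1]
    m=((s>120)if nm=="blank" else((s>50)&(s<=120)))&(hsv[...,2]>90)
    X,Y=np.mgrid[0:400,0:400]; c0=(202,151) if nm=="blank" else (201,292); m&=np.hypot(X-c0[0],Y-c0[1])<70
    n,l,st,ce=cv2.connectedComponentsWithStats(m.astype(np.uint8)); k=1+np.argmax(st[1:,4])
    cs=max(cv2.findContours((l==k).astype(np.uint8),0,1)[0],key=cv2.contourArea)
    e=cv2.minEnclosingCircle(cv2.convexHull(cs)); print(nm,e, wf([.63-e[0][1]*.0005,.15-e[0][0]*.0005,.043]))
E
```

```text
time_s: 4.1
tool_pos: [0.5422, 0.1271, 0.1102]
tool_rot: [179.4, 0.0, 80.3]
force: [1.2, -0.4, -0.4]
grip_width: 0.0434
grasp_force: 0.0
t [-6.2 -3.7 64.2] w [ 0.6  0.  -0.4] fix [ -7.9 124.2  67.2] rot [179.4   0.   80.3] time 4.1 F [ 1.2 -0.4 -0.4]
blank ((168.16116333007812, 199.59719848632812), 61.41684341430664) [-9.9 61.8  0. ]
nest ((293.0, 200.5), 69.89466094970703) [-0.3  0.2  0. ]
```

View pics/r1.png

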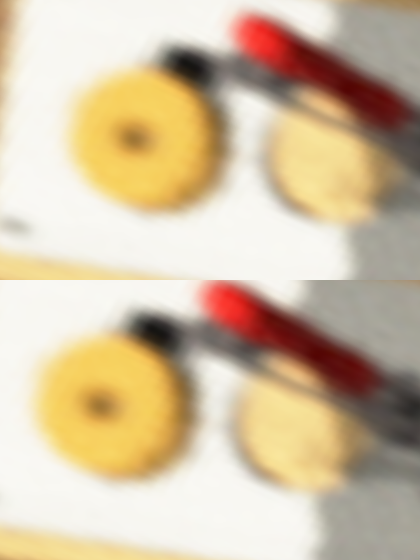

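```bash
python3 -m creep '[{"wx":0.6,"wy":0,"wz":-0.4,"tx":-3,"ty":-3,"tz":30,"gripper":0},{"wx":0.6,"wy":0,"wz":-0.4,"tx":-6,"ty":-4,"tz":50,"gripper":0},{"wx":0.6,"wy":0,"wz":-0.4,"tx":-6,"ty":-4,"tz":60,"gripper":0},{"wx":0.6,"wy":0,"wz":-0.4,"tx":-6,"ty":-4,"tz":62,"gripper":0},{"wx":0.6,"wy":0,"wz":-0.4,"tx":-6,"ty":-4,"tz":62,"gripper":0}]'
python3 - <<'E'
from h import *
go(fw(-11,100,3)); go(fw(0,32,3))
E
```

```text
time_s: 4.52
tool_pos: [0.5381, 0.1224, 0.0499]
tool_rot: [-179.9, -0.0, 80.7]
force: [0.2, 0.2, 0.5]
grip_width: 0.0438
grasp_force: 0.0
t [-18.9   0.2   3.8] w [-0.1 -0.   0. ] fix [-11.2 118.9   6.9] rot [-179.9   -0.    80.7] time 4.52 F [0.2 0.2 0.5]
t [-86.9  11.2   3.8] w [-0.1 -0.   0. ] fix [-11.2 118.9   6.9] rot [-179.9   -0.    80.7] time 4.52 F [0.2 0.2 0.5]
```

```bash
python3 -m creep '[{"wx":0,"wy":0,"wz":0,"tx":-5,"ty":0,"tz":3,"gripper":0},{"wx":0,"wy":0,"wz":0,"tx":-10,"ty":0,"tz":3.5,"gripper":0},{"wx":0,"wy":0,"wz":0,"tx":-15,"ty":0,"tz":3.5,"gripper":0},{"wx":0,"wy":0,"wz":0,"tx":-19,"ty":0,"tz":3.5,"gripper":0},{"wx":0,"wy":0,"wz":0,"tx":-22,"ty":0,"tz":3.5,"gripper":0}]'
python3 -m creep '[{"wx":0,"wy":0,"wz":0,"tx":-3,"ty":0.5,"tz":0,"gripper":0},{"wx":0,"wy":0,"wz":0,"tx":-6,"ty":1,"tz":0,"gripper":0},{"wx":0,"wy":0,"wz":0,"tx":-9,"ty":1.5,"tz":0,"gripper":0},{"wx":0,"wy":0,"wz":0,"tx":-12,"ty":2,"tz":0,"gripper":0},{"wx":0,"wy":0,"wz":0,"tx":-15,"ty":2.5,"tz":0,"gripper":0}]'
python3 -m creep '[{"wx":0,"wy":0,"wz":0,"tx":-3,"ty":0.5,"tz":0,"gripper":0},{"wx":0,"wy":0,"wz":0,"tx":-6,"ty":1,"tz":0,"gripper":0},{"wx":0,"wy":0,"wz":0,"tx":-9,"ty":1.5,"tz":0,"gripper":0},{"wx":0,"wy":0,"wz":0,"tx":-12,"ty":2,"tz":0,"gripper":0},{"wx":0,"wy":0,"wz":0,"tx":-15,"ty":2.5,"tz":0,"gripper":0}]'
python3 - <<'E'
from h import *
go(fw(0,32,3))
p,d=optics.read_camera("side"); cv2.imwrite("pics/side2.png",p[:,:,::-1])
cv2.imwrite("pics/s2c.png",cv2.resize(p[215:290,240:330,::-1],None,fx=6,fy=6,interpolation=cv2.INTER_CUBIC))
for c in("side",): print([(wf(a["point"]).tolist(),round(a["confidence"],2)) for a in nets.place_of("blank_center",c)[:1]])
E
```

```text
time_s: 4.93
tool_pos: [0.5345, 0.0994, 0.0465]
tool_rot: [-180.0, 0.0, 80.7]
force: [-0.2, -1.3, 0.6]
grip_width: 0.0432
grasp_force: 0.0
time_s: 5.35
tool_pos: [0.5342, 0.085, 0.0459]
tool_rot: [-179.9, 0.0, 80.8]
force: [-0.6, -1.0, -0.1]
grip_width: 0.0432
grasp_force: 0.0
time_s: 5.77
tool_pos: [0.5342, 0.0697, 0.0459]
tool_rot: [-179.9, 0.0, 80.7]
force: [0.2, -0.7, -0.4]
grip_width: 0.0435
grasp_force: 0.0
t [-34.2   6.5  -0.1] w [-0.1  0.   0. ] fix [-6.5 66.2  2.9] rot [-179.9    0.    80.7] time 5.77 F [ 0.2 -0.7 -0.4]
[([-10.2, 69.0, 5.1], 0.59)]
```

View pics/s2c.png

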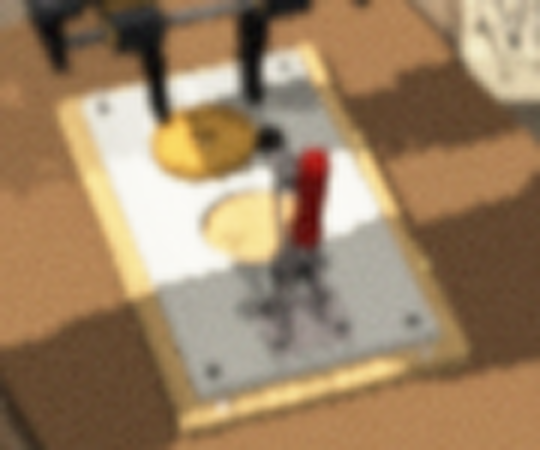

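The side crop shows the fingertips at about (160,115) and (255,100), still at the back edge of the blank at (205,140), which hasn't moved from its first position. I'll check where the fingers really are against the reported TCP.

```bash
python3 - <<'E'
from h import *
o=get_obs(); P=o["tool_pos"]
for s in(-29,29): 
    X=P+np.r_[FX*s/1000,0]; print("tip",s,np.round((proj("side",X)[0]-[240,215])*6))
print("blank top as if (-10.5,69)",np.round((proj("side",fw(-10.5,69,12))-[240,215])*6), "nest",np.round((proj("side",fw(0,0,0))-[240,215])*6))
print("as if (-6.5,36)",np.round((proj("side",fw(-6.5,36,12))-[240,215])*6))
for x,y in((-55,130),(55,130),(-55,-110),(55,-110)): print("plate",x,y,np.round((proj("side",fw(x,y,0))-[240,215])*6)[0])
p,d=optics.read_camera("top"); cv2.imwrite("pics/top2.png",p[:,:,::-1])
cv2.imwrite("pics/t2c.png",cv2.resize(p[215:290,260:360,::-1],None,fx=6,fy=6,interpolation=cv2.INTER_CUBIC))
for s in(-29,29): 
    X=P+np.r_[FX*s/1000,0]; print("tip top",s,np.round((proj("top",X)[0]-[260,215])*6))
print(get_obs()["time_s"])
E
```

```text
tip -29 [158. 158.]
tip 29 [257. 135.]
blank top as if (-10.5,69) [[198. 132.]] nest [[251. 218.]]
as if (-6.5,36) [[221. 165.]]
plate -55 130 [ 97. 104.]
plate 55 130 [280.  63.]
plate -55 -110 [207. 373.]
plate 55 -110 [412. 321.]
tip top -29 [243. 292.]
tip top 29 [217. 204.]
5.9167
```

View pics/t2c.png

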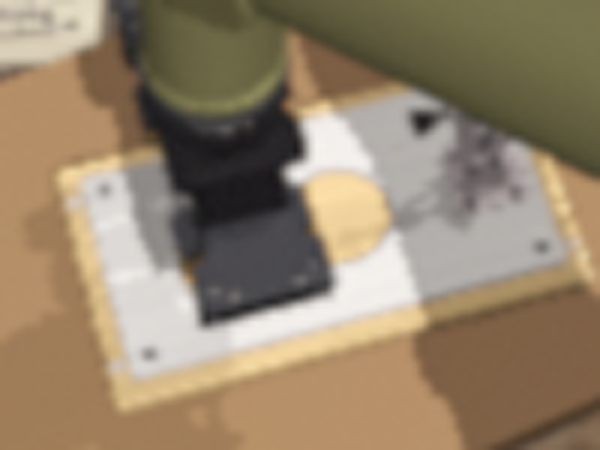

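The blank is still at its start, showing as yellow at (188,275) in the top crop, with the gripper over it and no force. So the opened fingertips sit higher than the closed-finger TCP and passed over the blank. I'll go back behind it and feel for the plate gently.

```bash
python3 -m creep '[{"wx":0,"wy":0,"wz":0,"tx":0,"ty":0,"tz":-15,"gripper":0},{"wx":0,"wy":0,"wz":0,"tx":15,"ty":-1,"tz":-15,"gripper":0},{"wx":0,"wy":0,"wz":0,"tx":32,"ty":-2,"tz":-15,"gripper":0},{"wx":0,"wy":0,"wz":0,"tx":52,"ty":-4,"tz":-15,"gripper":0},{"wx":0,"wy":0,"wz":0,"tx":52,"ty":-4,"tz":0,"gripper":0}]'
python3 -m creep '[{"wx":0,"wy":0,"wz":0,"tx":0,"ty":0,"tz":1,"gripper":0},{"wx":0,"wy":0,"wz":0,"tx":0,"ty":0,"tz":2,"gripper":0},{"wx":0,"wy":0,"wz":0,"tx":0,"ty":0,"tz":3,"gripper":0}]'
python3 -m creep '[{"wx":0,"wy":0,"wz":0,"tx":0,"ty":0,"tz":1,"gripper":0},{"wx":0,"wy":0,"wz":0,"tx":0,"ty":0,"tz":2,"gripper":0},{"wx":0,"wy":0,"wz":0,"tx":0,"ty":0,"tz":2,"gripper":0}]'
python3 -c "
from h import *
go(fw(-11,118,3))"
```

```text
time_s: 6.33
tool_pos: [0.5408, 0.1281, 0.0489]
tool_rot: [179.8, -0.3, 81.0]
force: [0.3, 1.6, 0.5]
grip_width: 0.0435
grasp_force: 0.0
time_s: 6.58
tool_pos: [0.5387, 0.1212, 0.0429]
tool_rot: [-179.9, 0.0, 80.7]
force: [-0.0, -0.3, -0.5]
grip_width: 0.0435
grasp_force: 0.0
time_s: 6.83
tool_pos: [0.5388, 0.1214, 0.041]
tool_rot: [-179.9, 0.0, 80.7]
force: [-0.3, 0.4, 0.8]
grip_width: 0.0436
grasp_force: 0.0
t [-0.  -0.6 -5. ] w [-0.1  0.  -0. ] fix [-10.4 118.   -2. ] rot [-179.9    0.    80.7] time 6.83 F [-0.3  0.4  0.8]
```

```bash
for i in 1; do python3 -m creep '[{"wx":0,"wy":0,"wz":0,"tx":0,"ty":0,"tz":1,"gripper":0},{"wx":0,"wy":0,"wz":0,"tx":0,"ty":0,"tz":2,"gripper":0},{"wx":0,"wy":0,"wz":0,"tx":0,"ty":0,"tz":2,"gripper":0}]' | sed -n '2p;4p'; done
python3 -m creep '[{"wx":0,"wy":0,"wz":0,"tx":0,"ty":0,"tz":1,"gripper":0},{"wx":0,"wy":0,"wz":0,"tx":0,"ty":0,"tz":2,"gripper":0},{"wx":0,"wy":0,"wz":0,"tx":0,"ty":0,"tz":2,"gripper":0}]' | sed -n '2p;4p'
```

```text
tool_pos: [0.5386, 0.1219, 0.0388]
force: [0.1, 0.4, 0.7]
tool_pos: [0.5385, 0.1219, 0.0367]
force: [-0.3, 0.9, -0.4]
```

```bash
python3 -m creep '[{"wx":0,"wy":0,"wz":0,"tx":0,"ty":0,"tz":1,"gripper":0},{"wx":0,"wy":0,"wz":0,"tx":0,"ty":0,"tz":1,"gripper":0}]' | sed -n '2p;4p'
python3 -m creep '[{"wx":0,"wy":0,"wz":0,"tx":0,"ty":0,"tz":1,"gripper":0},{"wx":0,"wy":0,"wz":0,"tx":0,"ty":0,"tz":1,"gripper":0}]' | sed -n '2p;4p'
python3 -m creep '[{"wx":0,"wy":0,"wz":0,"tx":0,"ty":0,"tz":1,"gripper":0},{"wx":0,"wy":0,"wz":0,"tx":0,"ty":0,"tz":1,"gripper":0}]' | sed -n '2p;4p'
```

```text
tool_pos: [0.5385, 0.1219, 0.0357]
force: [0.5, -1.1, 0.4]
tool_pos: [0.5386, 0.1219, 0.0347]
force: [-0.2, 1.1, 0.4]
tool_pos: [0.5385, 0.1219, 0.0337]
force: [0.2, -0.1, -0.1]
```

```bash
python3 -m creep '[{"wx":0,"wy":0,"wz":0,"tx":0,"ty":0,"tz":1,"gripper":0},{"wx":0,"wy":0,"wz":0,"tx":0,"ty":0,"tz":1,"gripper":0}]' | sed -n '2p;4p'
python3 -m creep '[{"wx":0,"wy":0,"wz":0,"tx":0,"ty":0,"tz":1,"gripper":0},{"wx":0,"wy":0,"wz":0,"tx":0,"ty":0,"tz":1,"gripper":0}]' | sed -n '2p;4p'
python3 - <<'E'
from h import *
p,d=optics.read_camera("side")
cv2.imwrite("pics/s3c.png",cv2.resize(p[190:290,230:350,::-1],None,fx=5,fy=5,interpolation=cv2.INTER_CUBIC))
P=get_obs()["tool_pos"]
for s in(-29,29): 
  for h in(0,10,20): print(s,h,np.round((proj("side",P+np.r_[FX*s/1000,h/1000])[0]-[230,190])*5))
E
```

```text
tool_pos: [0.5385, 0.1219, 0.0327]
force: [-0.0, 0.3, 0.5]
tool_pos: [0.5385, 0.1219, 0.0317]
force: [-0.1, -0.3, 0.1]
-29 0 [158. 229.]
-29 10 [156. 218.]
-29 20 [155. 206.]
29 0 [239. 211.]
29 10 [238. 199.]
29 20 [237. 188.]
```

View pics/s3c.png

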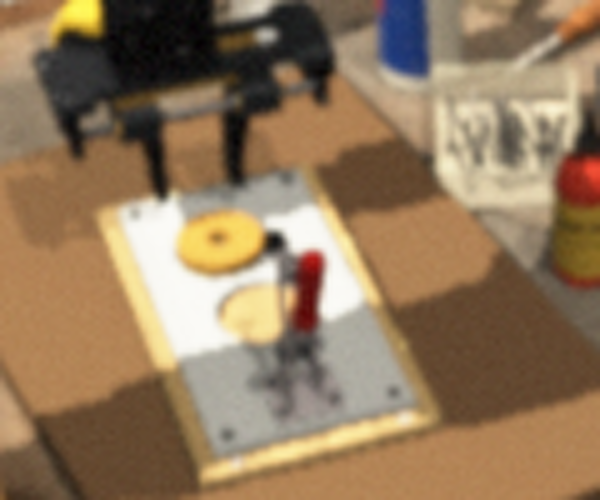

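The side crop shows the fingertips at (162,197) and (237,183), roughly 25 mm above where the TCP projects, so about 14 mm above the plate. The blank is untouched at (222,240). I'll keep lowering until they touch.

```bash
python3 -m creep '[{"wx":0,"wy":0,"wz":0,"tx":0,"ty":0,"tz":2,"gripper":0},{"wx":0,"wy":0,"wz":0,"tx":0,"ty":0,"tz":4,"gripper":0},{"wx":0,"wy":0,"wz":0,"tx":0,"ty":0,"tz":4,"gripper":0}]' | sed -n '2p;4p'
python3 -m creep '[{"wx":0,"wy":0,"wz":0,"tx":0,"ty":0,"tz":1,"gripper":0},{"wx":0,"wy":0,"wz":0,"tx":0,"ty":0,"tz":2,"gripper":0},{"wx":0,"wy":0,"wz":0,"tx":0,"ty":0,"tz":2,"gripper":0}]' | sed -n '2p;4p'
```

```text
tool_pos: [0.5382, 0.1219, 0.0274]
force: [0.0, -0.3, 0.1]
tool_pos: [0.5385, 0.1219, 0.0257]
force: [0.1, -0.3, -0.3]
```

```bash
python3 -m creep '[{"wx":0,"wy":0,"wz":0,"tx":0,"ty":0,"tz":1,"gripper":0},{"wx":0,"wy":0,"wz":0,"tx":0,"ty":0,"tz":1,"gripper":0}]' | sed -n '2p;4p'
python3 -m creep '[{"wx":0,"wy":0,"wz":0,"tx":0,"ty":0,"tz":1,"gripper":0},{"wx":0,"wy":0,"wz":0,"tx":0,"ty":0,"tz":1,"gripper":0}]' | sed -n '2p;4p'
```

```text
tool_pos: [0.5385, 0.122, 0.0247]
force: [0.3, 0.0, -0.6]
tool_pos: [0.5385, 0.1219, 0.0238]
force: [-0.1, 0.4, -0.7]
```

```bash
python3 -m creep '[{"wx":0,"wy":0,"wz":0,"tx":0,"ty":0,"tz":1,"gripper":0},{"wx":0,"wy":0,"wz":0,"tx":0,"ty":0,"tz":2,"gripper":0},{"wx":0,"wy":0,"wz":0,"tx":0,"ty":0,"tz":2,"gripper":0}]' | sed -n '2p;4p'
python3 -m creep '[{"wx":0,"wy":0,"wz":0,"tx":0,"ty":0,"tz":1,"gripper":0},{"wx":0,"wy":0,"wz":0,"tx":0,"ty":0,"tz":1,"gripper":0}]' | sed -n '2p;4p'
```

```text
tool_pos: [0.5385, 0.1219, 0.0217]
force: [0.4, -0.0, -0.5]
tool_pos: [0.5385, 0.1219, 0.0207]
force: [-0.0, -0.2, -0.7]
```

```bash
python3 -m creep '[{"wx":0,"wy":0,"wz":0,"tx":0,"ty":0,"tz":1,"gripper":0},{"wx":0,"wy":0,"wz":0,"tx":0,"ty":0,"tz":1,"gripper":0}]' | sed -n '2p;4p'
```

```text
tool_pos: [0.5385, 0.1219, 0.0197]
force: [1.1, -0.4, 0.2]
```

```bash
python3 -m creep '[{"wx":0,"wy":0,"wz":0,"tx":0,"ty":0,"tz":1,"gripper":0},{"wx":0,"wy":0,"wz":0,"tx":0,"ty":0,"tz":1,"gripper":0}]' | sed -n '2p;4p'
```

```text
tool_pos: [0.5385, 0.1219, 0.0187]
force: [0.8, 0.2, -0.4]
```

```bash
python3 - <<'E'
from h import *
p,d=optics.read_camera("side"); g=p.max(2)
P=get_obs()["tool_pos"]
print("fov tip proj"); 
for s in(-29,29):
    print([np.round(proj("side",P+np.r_[FX*s/1000,h/1000])[0],1).tolist() for h in (20,25,30)])
print(g[222:244,258:284])
E
```

```text
fov tip proj
[[261.4, 234.3], [261.2, 233.1], [261.1, 232.0]]
[[277.6, 230.6], [277.5, 229.4], [277.4, 228.3]]
[[ 84  47  17  18  57 120 144 150 149 151 148 146 147 143 148 135 105  56
   24  12  45 108 135 144 146 148]
 [111  67  25  13  49 107 138 149 154 151 149 145 150 145 149 136 107  59
   25  18  55 115 139 145 140 141]
 [134  87  40  14  46  99 133 151 161 154 149 145 145 146 145 139 113  67
   27  17  54 112 137 141 139 130]
 [137  97  51  24  43  95 132 151 165 166 154 148 144 144 142 138 108  62
   29  18  59 109 136 139 135 127]
 [139 110  59  23  40  89 130 150 157 165 162 145 138 131 130 130 110  66
   31  21  54 104 140 144 138 137]
 [144 121  77  32  35  78 128 146 149 159 158 148 137 124 120 125 115  79
   38  21  51  99 133 150 151 154]
 [150 138  85  32  26  72 125 142 145 146 142 137 140 132 130 128 120  90
   49  31  55 105 132 158 170 171]
 [172 171 118  51  26  61 113 134 142 147 139 140 146 149 146 140 126 111
   77  53  73 121 151 164 173 175]
 [210 210 161  86  33  54 109 136 148 155 153 151 162 168 166 158 152 142
  121 107 126 153 165 172 174 173]
 [227 22
[... 709 characters left out ...]
73 193 227
  244 249 250 249 249 243 196  95]
 [250 249 250 250 250 250 249 248 249 250 249 249 248 239 218 201 214 235
  247 249 249 249 248 240 172  77]
 [249 249 250 250 251 250 246 244 248 249 249 250 249 248 242 237 240 245
  248 249 249 249 245 227 147  70]
 [249 249 250 250 250 249 242 237 242 248 248 249 249 248 247 247 248 248
  248 248 246 241 230 182 133 100]
 [248 249 249 249 250 249 243 232 232 238 245 246 246 247 248 247 248 247
  245 241 232 212 171 143 147 158]
 [245 249 249 250 250 250 247 241 226 220 230 231 236 240 242 240 237 234
  228 210 181 157 145 152 187 214]
 [243 248 249 249 250 250 250 246 238 219 212 203 205 214 218 215 207 190
  170 159 159 162 184 216 232 243]]
```

```bash
python3 -m creep '[{"wx":0,"wy":0,"wz":0,"tx":0,"ty":0,"tz":1,"gripper":0},{"wx":0,"wy":0,"wz":0,"tx":0,"ty":0,"tz":1,"gripper":0}]' | sed -n '2p;4p'
```

```text
tool_pos: [0.5385, 0.1219, 0.0177]
force: [-0.1, -0.9, -0.0]
```

```bash
python3 -m creep '[{"wx":0,"wy":0,"wz":0,"tx":0,"ty":0,"tz":1,"gripper":0},{"wx":0,"wy":0,"wz":0,"tx":0,"ty":0,"tz":1,"gripper":0}]' | sed -n '2p;4p'
```

```text
tool_pos: [0.5385, 0.122, 0.0167]
force: [-0.3, 0.5, 0.3]
```

```bash
python3 -m creep '[{"wx":0,"wy":0,"wz":0,"tx":0,"ty":0,"tz":1,"gripper":0},{"wx":0,"wy":0,"wz":0,"tx":0,"ty":0,"tz":1,"gripper":0}]' | sed -n '2p;4p'
```

```text
tool_pos: [0.5385, 0.1219, 0.0157]
force: [0.2, 0.2, 0.4]
```

```bash
cat >> h.py <<'E'
def blank():
    p,d=optics.read_camera("side"); r=rect("side",p[:,:,::-1].copy(),.055,.44,.62,-.05,.13)
    h=cv2.cvtColor(r,cv2.COLOR_BGR2HSV); m=((h[...,1]>125)&(h[...,0]>14)&(h[...,0]<32)&(h[...,2]>70)).astype(np.uint8)
    n,l,st,ce=cv2.connectedComponentsWithStats(m)
    for k in sorted(range(1,n),key=lambda k:-st[k,4])[:2]: print("blob",st[k,4],"fix",wf([.62-ce[k][1]*.0005,.13-ce[k][0]*.0005,.055]),"w,h",st[k,2:4]/2)
    return p,d
E
python3 -c "
from h import *
blank()"
python3 -m creep '[{"wx":0,"wy":0,"wz":0,"tx":-4,"ty":0,"tz":0,"gripper":0},{"wx":0,"wy":0,"wz":0,"tx":-8,"ty":0,"tz":0,"gripper":0},{"wx":0,"wy":0,"wz":0,"tx":-12,"ty":0,"tz":0,"gripper":0},{"wx":0,"wy":0,"wz":0,"tx":-16,"ty":0,"tz":0,"gripper":0},{"wx":0,"wy":0,"wz":0,"tx":-19,"ty":0,"tz":0,"gripper":0}]' | sed -n '2p;4p'
python3 -m creep '[{"wx":0,"wy":0,"wz":0,"tx":-3,"ty":0.5,"tz":0,"gripper":0},{"wx":0,"wy":0,"wz":0,"tx":-6,"ty":1,"tz":0,"gripper":0},{"wx":0,"wy":0,"wz":0,"tx":-9,"ty":1.5,"tz":0,"gripper":0},{"wx":0,"wy":0,"wz":0,"tx":-12,"ty":2,"tz":0,"gripper":0},{"wx":0,"wy":0,"wz":0,"tx":-15,"ty":2.5,"tz":0,"gripper":0}]' | sed -n '2p;4p'
python3 -c "
from h import *
blank();go(fw(0,32,-27))"
```

```text
blob 11940 fix [-9.3 63.1 12. ] w,h [63.5 59. ]
blob 6954 fix [80.2 18.6 12. ] w,h [178.  29.]
tool_pos: [0.5356, 0.1025, 0.0159]
force: [1.3, 1.2, -0.4]
tool_pos: [0.5356, 0.088, 0.0159]
force: [-0.9, 0.6, -0.0]
blob 12774 fix [-8.1 48.7 12. ] w,h [71.5 60. ]
blob 6274 fix [80.1 11.1 12. ] w,h [149.5  27.5]
t [-51.6   8.   -0.1] w [-0.1  0.   0. ] fix [ -8.   83.6 -27.1] rot [-179.9    0.    80.7] time 11.28 F [-0.9  0.5  0.6]
```

The blank is following: the tracker shows it moved 14 mm, with a TCP offset of about 29 mm. I'll continue the push, then slow down near the recess.

```bash
python3 -m creep '[{"wx":0,"wy":0,"wz":0,"tx":-3,"ty":0.5,"tz":0,"gripper":0},{"wx":0,"wy":0,"wz":0,"tx":-6,"ty":1,"tz":0,"gripper":0},{"wx":0,"wy":0,"wz":0,"tx":-9,"ty":1.5,"tz":0,"gripper":0},{"wx":0,"wy":0,"wz":0,"tx":-12,"ty":2,"tz":0,"gripper":0},{"wx":0,"wy":0,"wz":0,"tx":-15,"ty":2.5,"tz":0,"gripper":0}]' | sed -n '2p;4p'
python3 -m creep '[{"wx":0,"wy":0,"wz":0,"tx":-3,"ty":0.5,"tz":0,"gripper":0},{"wx":0,"wy":0,"wz":0,"tx":-6,"ty":1,"tz":0,"gripper":0},{"wx":0,"wy":0,"wz":0,"tx":-9,"ty":1.5,"tz":0,"gripper":0},{"wx":0,"wy":0,"wz":0,"tx":-12,"ty":2,"tz":0,"gripper":0},{"wx":0,"wy":0,"wz":0,"tx":-15,"ty":2.5,"tz":0,"gripper":0}]' | sed -n '2p;4p'
python3 -c "
from h import *
blank();go(fw(0,30,-27))"
```

```text
tool_pos: [0.5357, 0.0725, 0.0159]
force: [0.7, 1.4, 1.0]
tool_pos: [0.5357, 0.0573, 0.0159]
force: [-0.1, 0.8, 0.3]
blob 12235 fix [-6.9 15.5 12. ] w,h [75. 56.]
blob 5532 fix [79.5 12.  12. ] w,h [145.   24.5]
t [-23.3   2.9  -0.1] w [-0.1  0.  -0. ] fix [ -2.9  53.3 -27.1] rot [-179.9    0.    80.7] time 12.17 F [0.5 1.2 0.4]
```

```bash
python3 -m creep '[{"wx":0,"wy":0,"wz":0,"tx":-2,"ty":0.3,"tz":0,"gripper":0},{"wx":0,"wy":0,"wz":0,"tx":-4,"ty":0.6,"tz":0,"gripper":0},{"wx":0,"wy":0,"wz":0,"tx":-6,"ty":1,"tz":0,"gripper":0},{"wx":0,"wy":0,"wz":0,"tx":-8,"ty":1.3,"tz":0,"gripper":0},{"wx":0,"wy":0,"wz":0,"tx":-10,"ty":1.6,"tz":0,"gripper":0}]' | sed -n '2p;4p'
python3 -m creep '[{"wx":0,"wy":0,"wz":0,"tx":-1.5,"ty":0.3,"tz":0,"gripper":0},{"wx":0,"wy":0,"wz":0,"tx":-3,"ty":0.6,"tz":0,"gripper":0},{"wx":0,"wy":0,"wz":0,"tx":-4.5,"ty":0.9,"tz":0,"gripper":0},{"wx":0,"wy":0,"wz":0,"tx":-6,"ty":1.2,"tz":0,"gripper":0}]' | sed -n '2p;4p'
python3 -c "
from h import *
p,d=blank();go(fw(0,30,-27))
q,_=optics.read_camera('top')
a=cv2.resize(p[215:285,240:340],None,fx=6,fy=6,interpolation=3); b=cv2.resize(q[215:285,270:370],None,fx=6,fy=6,interpolation=3)
cv2.imwrite('pics/both.png',cv2.resize(np.hstack([a,b])[:,:,::-1],(800,280)))
for c in('side','top'): print(c,[(wf(a['point']).tolist(),round(a['confidence'],2)) for a in nets.place_of('blank_center',c)[:1]])
"
```

```text
tool_pos: [0.5357, 0.0474, 0.0159]
force: [-0.5, 1.4, 1.6]
tool_pos: [0.536, 0.0414, 0.016]
force: [-0.2, 2.4, 1.4]
blob 11545 fix [-5.   1.3 12. ] w,h [71.5 55.5]
blob 6123 fix [-89.4  48.7  12. ] w,h [180.   27.5]
t [-8.1  0.1 -0. ] w [-0.1  0.   0. ] fix [ -0.1  38.1 -27. ] rot [-179.9    0.    80.7] time 12.97 F [-0.8  2.6  1.9]
side [([0.3, 9.6, 5.8], 0.48)]
top [([47.3, -509.7, 283.8], 0.74)]
```

```bash
python3 -m creep '[{"wx":0,"wy":0,"wz":0,"tx":-1,"ty":0,"tz":0,"gripper":0},{"wx":0,"wy":0,"wz":0,"tx":-2,"ty":0,"tz":0,"gripper":0},{"wx":0,"wy":0,"wz":0,"tx":-3,"ty":0,"tz":0,"gripper":0},{"wx":0,"wy":0,"wz":0,"tx":-4,"ty":0,"tz":0,"gripper":0},{"wx":0,"wy":0,"wz":0,"tx":-5,"ty":0,"tz":0,"gripper":0}]' | sed -n '2p;4p'
python3 -m creep '[{"wx":0,"wy":0,"wz":0,"tx":-0.5,"ty":0,"tz":0,"gripper":0},{"wx":0,"wy":0,"wz":0,"tx":-1,"ty":0,"tz":0,"gripper":0},{"wx":0,"wy":0,"wz":0,"tx":-1.5,"ty":0,"tz":0,"gripper":0},{"wx":0,"wy":0,"wz":0,"tx":-2,"ty":0,"tz":0,"gripper":0}]' | sed -n '2p;4p'
```

```text
tool_pos: [0.535, 0.0359, 0.0156]
force: [0.8, 0.4, -0.6]
tool_pos: [0.5347, 0.0343, 0.0158]
force: [0.3, 1.4, -0.6]
```

```bash
python3 -c "
from h import *
go(fw(0,29,-27))
print('side',[(wf(a['point']).tolist(),round(a['confidence'],2)) for a in (optics.read_camera('side'),nets.place_of('blank_center','side'))[1][:1]])
"
```

```text
t [-2.4  0.4 -0.2] w [-0.1  0.   0. ] fix [ -0.4  31.4 -27.2] rot [-179.9    0.    80.7] time 13.87 F [ 0.3  1.4 -0.6]
side [([1.4, 2.1, 4.7], 0.49)]
```

```bash
python3 -m creep '[{"wx":0,"wy":0,"wz":0,"tx":-0.5,"ty":0,"tz":0,"gripper":0},{"wx":0,"wy":0,"wz":0,"tx":-1,"ty":0,"tz":0,"gripper":0},{"wx":0,"wy":0,"wz":0,"tx":-1,"ty":0,"tz":0,"gripper":0}]' | sed -n '2p;4p'
python3 -m creep '[{"wx":0,"wy":0,"wz":0,"tx":-0.5,"ty":0,"tz":0,"gripper":0},{"wx":0,"wy":0,"wz":0,"tx":-1,"ty":0,"tz":0,"gripper":0},{"wx":0,"wy":0,"wz":0,"tx":-1,"ty":0,"tz":0,"gripper":0}]' | sed -n '2p;4p'
python3 -c "
from h import *
p,d=blank();go(fw(0,29,-27))
# depth height over the plate along fixture y at x=0
R,t,f,cx,cy=cam('side'); v,u=np.mgrid[210:290,240:340]; D=d[210:290,240:340]
X=np.stack([(u-cx)/f*D,(v-cy)/f*D,D],-1)-t; X=X@R
F=np.stack([(X[...,:2]-NEST)@FX,(X[...,:2]-NEST)@FY,X[...,2]-.043],-1)*1000
for x in(-20,-8,15):
  print(x,[(y,round(float(np.median(F[...,2][(abs(F[...,0]-x)<5)&(abs(F[...,1]-y)<4)])),1)) for y in range(-36,60,8) if ((abs(F[...,0]-x)<5)&(abs(F[...,1]-y)<4)).any()])
print('side',[(wf(a['point']).tolist(),round(a['confidence'],2)) for a in nets.place_of('blank_center','side')[:1]])
"
```

```text
tool_pos: [0.5345, 0.0333, 0.0158]
force: [0.0, 0.7, -1.0]
tool_pos: [0.5343, 0.0323, 0.0159]
force: [0.1, 0.6, 0.7]
blob 8781 fix [-5.8 -9.9 12. ] w,h [60.5 55.5]
blob 6165 fix [-89.7  57.5  12. ] w,h [157.  36.]
t [-0.4  0.4 -0.1] w [-0.1  0.   0. ] fix [ -0.4  29.4 -27.1] rot [-179.9    0.    80.7] time 14.52 F [0.7 0.5 0.2]
-20 [(-36, -1.9), (-28, 0.1), (-20, 3.7), (-12, 3.5), (-4, 90.8), (4, 110.7), (12, 128.5), (20, 18.5), (28, 8.8), (44, -3.6)]
-8 [(-36, -2.9), (-28, -0.5), (-20, 2.4), (-12, 10.3), (-4, 91.8), (4, 118.2), (12, 129.1), (20, 8.9), (28, 3.3), (36, -0.8), (44, -2.2), (52, -3.5)]
15 [(-36, -2.0), (-20, 2.8), (-12, 6.2), (-4, 88.0), (4, 115.3), (12, 123.7), (20, 3.8), (28, 2.4), (36, -2.0), (44, 0.3), (52, -2.9)]
side [([-0.1, 1.6, 0.0], 0.47)]
```

The depth and the network both put the blank centre at plate level, (−0.1, 1.6, 0.0), so it looks seated. I'll withdraw, shut the gripper while high, and confirm with a picture.

```bash
python3 -m creep '[{"wx":0,"wy":0,"wz":0,"tx":10,"ty":0,"tz":0,"gripper":0},{"wx":0,"wy":0,"wz":0,"tx":25,"ty":0,"tz":0,"gripper":0},{"wx":0,"wy":0,"wz":0,"tx":45,"ty":0,"tz":-20,"gripper":0},{"wx":0,"wy":0,"wz":0,"tx":60,"ty":0,"tz":-55,"gripper":0},{"wx":0,"wy":0,"wz":0,"tx":60,"ty":0,"tz":-95,"gripper":0}]' | sed -n '2p;4p'
python3 -m creep '[{"wx":0,"wy":0,"wz":0,"tx":0,"ty":0,"tz":-40,"gripper":-1},{"wx":0,"wy":0,"wz":0,"tx":0,"ty":0,"tz":-80,"gripper":-1},{"wx":0,"wy":0,"wz":0,"tx":0,"ty":0,"tz":-120,"gripper":-1},{"wx":0,"wy":0,"wz":0,"tx":0,"ty":0,"tz":-150,"gripper":-1},{"wx":0,"wy":0,"wz":0,"tx":0,"ty":0,"tz":-150,"gripper":-1}]'
python3 - <<'E'
from h import *
p,d=optics.read_camera("side"); q,_=optics.read_camera("top")
a=cv2.resize(p[215:285,250:320],None,fx=5.7,fy=5.7,interpolation=3); b=cv2.resize(q[215:285,285:355],None,fx=5.7,fy=5.7,interpolation=3)
cv2.imwrite('pics/both2.png',np.hstack([a,b])[:,:,::-1])
for k in("blank_center","lever_grip","lever_pivot","clamp_foot"):
  for c in('side','top'): print(k,c,[(wf(a['point']).tolist(),round(a['confidence'],2)) for a in nets.place_of(k,c)[:1]])
go(fw(0,-100,170)); go(fw(0,-100,132))
E
```

```text
tool_pos: [0.5422, 0.0965, 0.1104]
force: [1.2, -0.2, -1.3]
time_s: 15.4
tool_pos: [0.5478, 0.0935, 0.2682]
tool_rot: [179.5, -0.1, 80.8]
force: [0.8, -0.5, 0.5]
grip_width: 0.0177
grasp_force: 0.0
blank_center side [([42.6, -517.0, 288.7], 0.55)]
blank_center top [([0.9, 2.4, -2.3], 0.67)]
lever_grip side [([1.9, -124.0, 121.2], 0.56)]
lever_grip top [([0.7, -129.2, 119.8], 0.64)]
lever_pivot side [([116.4, 379.1, -41.7], 0.67)]
lever_pivot top [([5.1, -93.6, 43.6], 0.58)]
clamp_foot side [([-3.8, -126.6, 117.3], 0.73)]
clamp_foot top []
t [-189.4    0.4   47. ] w [-0.2  0.   0. ] fix [ -0.3  89.4 216.9] rot [-179.8    0.    80.7] time 15.9 F [ 0.5 -0.5 -0.6]
t [-189.3    0.5   85. ] w [-0.2  0.   0. ] fix [ -0.3  89.4 216.9] rot [-179.8    0.    80.7] time 15.9 F [ 0.5 -0.5 -0.6]
```

View pics/both2.png

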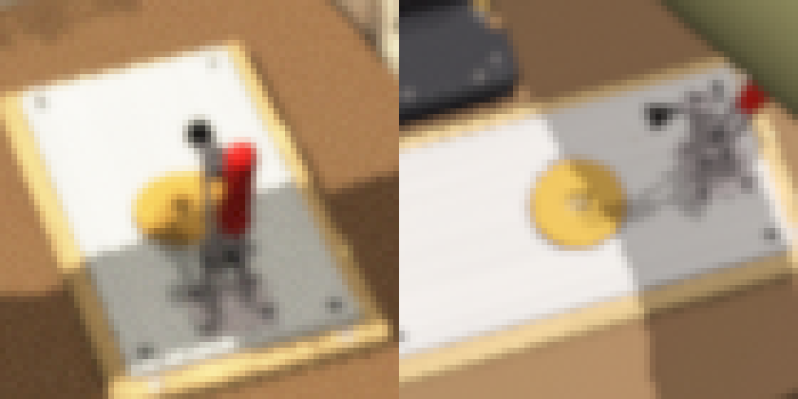

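In both views the blank, at (180,208) in the left crop and (578,203) in the right, now covers the recess with no rim of it showing and stands only slightly proud. The clamp is still open. Next is the lever.

```bash
python3 -m creep '[{"wx":0,"wy":0,"wz":0,"tx":-38,"ty":0,"tz":0,"gripper":-1},{"wx":0,"wy":0,"wz":0,"tx":-76,"ty":0,"tz":0,"gripper":-1},{"wx":0,"wy":0,"wz":0,"tx":-114,"ty":0,"tz":0,"gripper":-1},{"wx":0,"wy":0,"wz":0,"tx":-152,"ty":0,"tz":10,"gripper":-1},{"wx":0,"wy":0,"wz":0,"tx":-186,"ty":0,"tz":30,"gripper":-1}]' | sed -n '2p;4p'
python3 -m creep '[{"wx":0,"wy":0,"wz":0,"tx":0,"ty":0,"tz":15,"gripper":-1},{"wx":0,"wy":0,"wz":0,"tx":0,"ty":0,"tz":30,"gripper":-1},{"wx":0,"wy":0,"wz":0,"tx":0,"ty":0,"tz":45,"gripper":-1},{"wx":0,"wy":0,"wz":0,"tx":0,"ty":0,"tz":52,"gripper":-1},{"wx":0,"wy":0,"wz":0,"tx":0,"ty":0,"tz":52,"gripper":-1}]' | sed -n '2,5p'
python3 -c "
from h import *
go(fw(0,-115,130));go(fw(0,-132,116))"
```

```text
tool_pos: [0.5155, -0.0947, 0.2327]
force: [1.1, -0.6, 0.3]
tool_pos: [0.5131, -0.0917, 0.177]
tool_rot: [-179.7, -0.0, 80.7]
force: [0.8, 0.7, -0.5]
grip_width: 0.0004
t [-18.5   1.3   4. ] w [-0.3 -0.   0. ] fix [ -1.3 -96.5 134. ] rot [-179.7   -0.    80.7] time 16.73 F [ 0.8  0.7 -0.5]
t [-35.5   1.4  18. ] w [-0.3 -0.   0. ] fix [ -1.3 -96.5 134. ] rot [-179.7   -0.    80.7] time 16.73 F [ 0.8  0.7 -0.5]
```

```bash
python3 -m creep '[{"wx":0,"wy":0,"wz":0,"tx":-10,"ty":1,"tz":2,"gripper":-1},{"wx":0,"wy":0,"wz":0,"tx":-18,"ty":1,"tz":4,"gripper":-1},{"wx":0,"wy":0,"wz":0,"tx":-24,"ty":1,"tz":8,"gripper":-1},{"wx":0,"wy":0,"wz":0,"tx":-30,"ty":1,"tz":13,"gripper":-1},{"wx":0,"wy":0,"wz":0,"tx":-36,"ty":1,"tz":18,"gripper":-1}]' | sed -n '1,4p'
python3 -c "
from h import *
go(fw(0,-152,98));go(fw(0,-166,75))
optics.read_camera('top');print([(wf(a['point']).tolist(),round(a['confidence'],2)) for a in nets.place_of('lever_grip','top')[:1]])"
```

```text
time_s: 17.15
tool_pos: [0.5098, -0.1287, 0.1609]
tool_rot: [-179.9, 0.0, 80.7]
force: [-1.4, -0.5, 10.7]
t [-18.5  -1.3  19.9] w [-0.1  0.   0. ] fix [   1.4 -133.5  117.9] rot [-179.9    0.    80.7] time 17.15 F [-1.4 -0.5 10.7]
t [-32.5  -1.3  42.9] w [-0.1  0.   0. ] fix [   1.4 -133.5  117.9] rot [-179.9    0.    80.7] time 17.15 F [-1.4 -0.5 10.7]
[([-1.6, -129.3, 122.7], 0.47)]
```

```bash
cat >> h.py <<'E'
def lever():
    for c in("side","top"):
        p,_=optics.read_camera(c); h=cv2.cvtColor(p,cv2.COLOR_RGB2HSV); m=((h[...,1]>150)&((h[...,0]<7)|(h[...,0]>173))&(h[...,2]>60)).astype(np.uint8)
        best=[]
        for th in np.arange(-.05,1.26,.01):
            r=np.linspace(37,118,30); L=np.array([fw(0,-92-a*np.cos(th),40+a*np.sin(th)) for a in r]); k=np.zeros_like(m)
            uv=np.round(proj(c,L)*16).astype(int); cv2.line(k,tuple(map(int,uv[0])),tuple(map(int,uv[-1])),1,5,cv2.LINE_8,4)
            best.append((int((k&m).sum())/max(1,int(k.sum())),th))
        b=sorted(best)[::-1][:4]; print(c,"lever",[(round(x,2),round(t,2)) for x,t in b])
E
python3 -c "
from h import *
lever();go(fw(0,-152,98))"
```

```text
side lever [(0.58, np.float64(1.08)), (0.57, np.float64(1.11)), (0.56, np.float64(1.05)), (0.56, np.float64(1.04))]
top lever [(0.28, np.float64(1.19)), (0.27, np.float64(1.22)), (0.27, np.float64(1.21)), (0.27, np.float64(1.18))]
t [-19.5  -0.9  19.8] w [-0.1 -0.   0. ] fix [   1.  -132.5  117.8] rot [-179.9   -0.    80.7] time 17.35 F [-0.5  0.3 -0.6]
```

```bash
python3 - <<'E'
from h import *
p,d=optics.read_camera("side"); cv2.imwrite("pics/last.png",cv2.resize(p[175:285,230:340,::-1],None,fx=5.4,fy=5.4,interpolation=3))
P=get_obs()["tool_pos"]
f=lambda X:np.round((proj("side",X)[0]-[230,175])*5.4)
print("TCP",f(P),"+20",f(P+[0,0,.02]),"+40",f(P+[0,0,.04]))
for th in(1.1,.9,.7): print(th,"end",f(fw(0,-92-118*np.cos(th),40+118*np.sin(th))),"inner",f(fw(0,-92-37*np.cos(th),40+37*np.sin(th))))
print("foot",f(fw(0,-50,92)))
E
```

```text
TCP [335. 392.] +20 [333. 363.] +40 [332. 333.]
1.1 end [338. 367.] inner [326. 429.]
0.9 end [351. 408.] inner [329. 442.]
0.7 end [362. 452.] inner [333. 455.]
foot [294. 341.]
```

View pics/last.png

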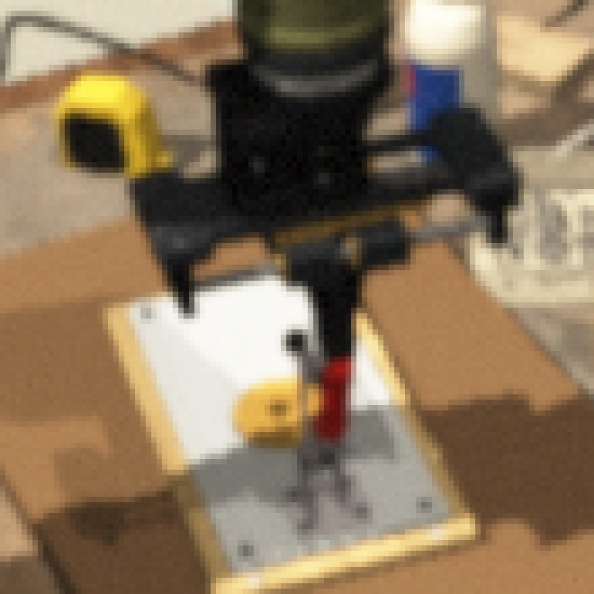

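The last picture shows the fingertips ending at about (335,355), just at the lever's top end (340,365). That is about 26 mm above the projected TCP at (335,392), the same offset I saw over the plate. So the real tips are about 27 mm short of the reported TCP. I'll back off and redo the lever push lower by that amount.

```bash
python3 -m creep '[{"wx":0,"wy":0,"wz":0,"tx":10,"ty":-1,"tz":-8,"gripper":-1},{"wx":0,"wy":0,"wz":0,"tx":32,"ty":-1,"tz":-5,"gripper":-1},{"wx":0,"wy":0,"wz":0,"tx":32,"ty":-1,"tz":5,"gripper":-1},{"wx":0,"wy":0,"wz":0,"tx":32,"ty":-1,"tz":15,"gripper":-1},{"wx":0,"wy":0,"wz":0,"tx":32,"ty":-1,"tz":15,"gripper":-1}]' | sed -n '2p;4p'
python3 -c "
from h import *
lever();go(fw(0,-115,103))"
```

```text
tool_pos: [0.5121, -0.0952, 0.1437]
force: [-1.5, -1.2, -0.1]
side lever [(0.61, np.float64(1.11)), (0.58, np.float64(1.12)), (0.57, np.float64(1.14)), (0.57, np.float64(1.13))]
top lever [(0.05, np.float64(0.4)), (0.05, np.float64(0.39)), (0.05, np.float64(0.45)), (0.05, np.float64(0.43))]
t [-14.    0.6  -0.8] w [-0.2  0.   0. ] fix [  -0.6 -101.   102.2] rot [-179.8    0.    80.7] time 17.92 F [0.6 0.2 0.1]
```

```bash
python3 -m creep '[{"wx":0,"wy":0,"wz":0,"tx":-8,"ty":0,"tz":0,"gripper":-1},{"wx":0,"wy":0,"wz":0,"tx":-14,"ty":0,"tz":1,"gripper":-1},{"wx":0,"wy":0,"wz":0,"tx":-20,"ty":0,"tz":4,"gripper":-1},{"wx":0,"wy":0,"wz":0,"tx":-26,"ty":0,"tz":8,"gripper":-1},{"wx":0,"wy":0,"wz":0,"tx":-31,"ty":0,"tz":13,"gripper":-1}]' | sed -n '2p;4p'
python3 -c "
from h import *
lever();go(fw(0,-152,71));go(fw(0,-166,48))"
```

```text
tool_pos: [0.5096, -0.1275, 0.1336]
force: [0.0, 0.7, 4.2]
side lever [(0.66, np.float64(0.94)), (0.65, np.float64(0.95)), (0.64, np.float64(0.93)), (0.63, np.float64(0.96))]
top lever [(0.14, np.float64(1.04)), (0.14, np.float64(1.03)), (0.14, np.float64(1.02)), (0.14, np.float64(1.07))]
t [-19.   -0.1  18.3] w [-0.1  0.  -0.1] fix [   0.2 -133.    89.3] rot [-179.9    0.    80.6] time 18.43 F [ 0.8 -0.   0.3]
t [-32.9  -0.1  41.3] w [-0.1  0.  -0.1] fix [   0.2 -133.    89.3] rot [-179.9    0.    80.6] time 18.43 F [ 0.8 -0.   0.3]
```

The lever has swung to about 0.94, so I'll continue along the arc.

```bash
python3 -m creep '[{"wx":0,"wy":0,"wz":0,"tx":-7,"ty":0,"tz":6,"gripper":-1},{"wx":0,"wy":0,"wz":0,"tx":-13,"ty":0,"tz":12,"gripper":-1},{"wx":0,"wy":0,"wz":0,"tx":-19,"ty":0,"tz":18,"gripper":-1},{"wx":0,"wy":0,"wz":0,"tx":-24,"ty":0,"tz":26,"gripper":-1},{"wx":0,"wy":0,"wz":0,"tx":-28,"ty":0,"tz":33,"gripper":-1}]' | sed -n '2p;4p'
python3 -c "
from h import *
lever();go(fw(0,-166,48));go(fw(0,-175,21))"
```

```text
tool_pos: [0.5043, -0.1557, 0.0994]
force: [1.7, -1.0, 4.2]
side lever [(0.59, np.float64(0.49)), (0.59, np.float64(0.47)), (0.58, np.float64(0.48)), (0.58, np.float64(0.46))]
top lever [(0.2, np.float64(0.66)), (0.19, np.float64(0.59)), (0.19, np.float64(0.68)), (0.19, np.float64(0.65))]
t [-5.2  1.1  7.3] w [-0.2  0.  -0. ] fix [  -1.  -160.8   55.3] rot [-179.8    0.    80.7] time 18.95 F [-0.1 -0.3  0.1]
t [-14.2   1.2  34.3] w [-0.2  0.  -0. ] fix [  -1.  -160.8   55.3] rot [-179.8    0.    80.7] time 18.95 F [-0.1 -0.3  0.1]
```

```bash
python3 -m creep '[{"wx":0,"wy":0,"wz":0,"tx":-4,"ty":1,"tz":7,"gripper":-1},{"wx":0,"wy":0,"wz":0,"tx":-8,"ty":1,"tz":14,"gripper":-1},{"wx":0,"wy":0,"wz":0,"tx":-11,"ty":1,"tz":20,"gripper":-1},{"wx":0,"wy":0,"wz":0,"tx":-13,"ty":1,"tz":26,"gripper":-1},{"wx":0,"wy":0,"wz":0,"tx":-14,"ty":1,"tz":31,"gripper":-1}]' | sed -n '2p;4p'
python3 -c "
from h import *
lever();go(fw(0,-175,21))"
```

```text
tool_pos: [0.5027, -0.1677, 0.068]
force: [-0.7, 2.4, 3.2]
side lever [(0.42, np.float64(0.11)), (0.42, np.float64(0.14)), (0.41, np.float64(0.15)), (0.41, np.float64(0.13))]
top lever [(0.23, np.float64(-0.03)), (0.23, np.float64(0.03)), (0.23, np.float64(-0.04)), (0.23, np.float64(0.0))]
t [-1.1 -0.4  3.7] w [-0.2  0.   0. ] fix [   0.4 -173.9   24.7] rot [-179.8    0.    80.7] time 19.47 F [0.4 0.5 0.1]
```

Nearly down. I'll press on in small steps until the stop pushes back.

```bash
python3 -m creep '[{"wx":0,"wy":0,"wz":0,"tx":0,"ty":0,"tz":2,"gripper":-1},{"wx":0,"wy":0,"wz":0,"tx":0,"ty":0,"tz":4,"gripper":-1},{"wx":0,"wy":0,"wz":0,"tx":0,"ty":0,"tz":4,"gripper":-1}]' | sed -n '2p;4p'
python3 -m creep '[{"wx":0,"wy":0,"wz":0,"tx":0,"ty":0,"tz":1,"gripper":-1},{"wx":0,"wy":0,"wz":0,"tx":0,"ty":0,"tz":2,"gripper":-1},{"wx":0,"wy":0,"wz":0,"tx":0,"ty":0,"tz":2,"gripper":-1}]' | sed -n '2p;4p'
```

```text
tool_pos: [0.5027, -0.1689, 0.065]
force: [-1.6, -0.5, 1.0]
tool_pos: [0.5027, -0.1691, 0.0632]
force: [-2.0, -2.0, 4.1]
```

```bash
python3 -m creep '[{"wx":0,"wy":0,"wz":0,"tx":0,"ty":0,"tz":1,"gripper":-1},{"wx":0,"wy":0,"wz":0,"tx":0,"ty":0,"tz":2,"gripper":-1},{"wx":0,"wy":0,"wz":0,"tx":0,"ty":0,"tz":2,"gripper":-1}]' | sed -n '2p;4p'
```

```text
tool_pos: [0.5026, -0.1694, 0.0614]
force: [-3.3, -1.7, 5.7]
```

```bash
python3 -m creep '[{"wx":0,"wy":0,"wz":0,"tx":0,"ty":0,"tz":1,"gripper":-1},{"wx":0,"wy":0,"wz":0,"tx":0,"ty":0,"tz":2,"gripper":-1},{"wx":0,"wy":0,"wz":0,"tx":0,"ty":0,"tz":2,"gripper":-1}]' | sed -n '2p;4p'; python3 -c "
from h import *
lever()"
```

```text
tool_pos: [0.5027, -0.1695, 0.0605]
force: [-4.9, -1.3, 12.8]
side lever [(0.42, np.float64(0.05)), (0.41, np.float64(0.02)), (0.41, np.float64(0.04)), (0.4, np.float64(0.01))]
top lever [(0.23, np.float64(-0.03)), (0.23, np.float64(0.03)), (0.23, np.float64(-0.04)), (0.23, np.float64(0.0))]
```

```bash
python3 -m creep '[{"wx":0,"wy":0,"wz":0,"tx":0,"ty":0,"tz":1,"gripper":-1},{"wx":0,"wy":0,"wz":0,"tx":0,"ty":0,"tz":2,"gripper":-1},{"wx":0,"wy":0,"wz":0,"tx":0,"ty":0,"tz":2,"gripper":-1}]' | sed -n '1,4p'
```

```text
time_s: 20.82
tool_pos: [0.5028, -0.1695, 0.0601]
tool_rot: [-179.9, 0.2, 80.7]
force: [-9.3, -0.2, 22.2]
```

The lever is hard on its stop: 22 N with almost no travel. I'll lift straight off and check.

```bash
python3 -m creep '[{"wx":0,"wy":0,"wz":0,"tx":0,"ty":0,"tz":-10,"gripper":-1},{"wx":0,"wy":0,"wz":0,"tx":0,"ty":0,"tz":-40,"gripper":-1},{"wx":0,"wy":0,"wz":0,"tx":0,"ty":0,"tz":-80,"gripper":-1},{"wx":0,"wy":0,"wz":0,"tx":0,"ty":0,"tz":-120,"gripper":-1},{"wx":0,"wy":0,"wz":0,"tx":0,"ty":0,"tz":-160,"gripper":-1}]' | sed -n '2p;4p'
python3 -m creep '[{"wx":0,"wy":0,"wz":0,"tx":0,"ty":0,"tz":-30,"gripper":-1},{"wx":0,"wy":0,"wz":0,"tx":0,"ty":0,"tz":-60,"gripper":-1},{"wx":0,"wy":0,"wz":0,"tx":0,"ty":0,"tz":-60,"gripper":-1},{"wx":0,"wy":0,"wz":0,"tx":0,"ty":0,"tz":-60,"gripper":-1}]'
python3 - <<'E'
from h import *
lever()
for k in("blank_center","lever_grip","clamp_foot","nest"):
  for c in('side','top'): print(k,c,[(wf(a['point']).tolist(),round(a['confidence'],2)) for a in nets.place_of(k,c)[:1]])
for q in ("oil_bottle","jar","tape_measure"): print(q,[(np.round(a["point"],3).tolist(),round(a["confidence"],2)) for a in nets.place_of(q,"top")[:1]])
E
```

```text
tool_pos: [0.5029, -0.1674, 0.2182]
force: [0.9, -1.0, 1.0]
time_s: 21.57
tool_pos: [0.5046, -0.168, 0.2785]
tool_rot: [179.9, 0.0, 80.8]
force: [-0.2, 0.5, -0.6]
grip_width: 0.0004
grasp_force: 0.0
side lever [(0.76, np.float64(0.05)), (0.74, np.float64(0.02)), (0.74, np.float64(0.11)), (0.74, np.float64(0.1))]
top lever [(0.58, np.float64(-0.03)), (0.58, np.float64(0.03)), (0.58, np.float64(-0.04)), (0.58, np.float64(0.0))]
blank_center side [([1.0, -0.7, 1.0], 0.49)]
blank_center top [([4.3, 0.1, -1.0], 0.57)]
lever_grip side [([-1.4, -182.5, 36.3], 0.67)]
lever_grip top [([2.6, -181.8, 39.5], 0.54)]
clamp_foot side [([-6.8, -90.5, 42.9], 0.35)]
clamp_foot top []
nest side [([1.5, 2.4, -2.9], 0.74)]
nest top [([2.2, -1.1, 0.6], 0.77)]
oil_bottle []
jar [([0.706, 0.358, 0.004], 0.71)]
tape_measure [([0.567, 0.364, -0.0], 0.62)]
```

```bash
python3 -c "
from cell import env
print(env.sign_off())"
```

```text
the job is handed in; nothing more can be done
None
```

The job is handed in: the blank was pushed into the recess and measures level with the plate, and the lever was then pushed down to its stop. The foot on the blank was not seen directly, and the oil bottle and pliers were not re-checked. It took about 22 s on the robot's clock.

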